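Lock the wafer chuck's hold-down bar with a hairpin spring clip

ROBOT

A 7-joint arm with a two-finger parallel gripper is mounted at the origin on the work surface. World frame = base frame: x ahead of the robot, y to its left, z up, the work surface at z = 0. Lengths are in m, angles in rad, forces in N, time in s.
With the tool pointing down it reaches from about 0.425 to 0.925 m from the base axis. Payload 6.8 kg.
Tool frame: the origin (TCP) lies midway between the tips of the shut fingers; the grasp point (between the pads) lies 19 mm behind it; z points along the fingers, x is the direction in which the jaws open and shut, and the axes are right-handed (so a half turn about z gives the same grasp; the last joint's range is limited). The gripper opens to 85 mm and grips with 20 to 120 N. Pads are 22 mm wide; open, the fingers measure 114 mm over their backs; the gripper's body (76 mm by 85 mm) begins 54 mm behind the grasp point. The pads swing forward as they close: fully open they stand 13 mm farther back than shut.
Start: joints at [1.058, 0.477, 0.022, 1.555, -0.011, 1.109, -0.083], TCP at [0.266, -0.62, 0.231] pointing down, gripper open.
Joint ranges: [-2.96, 2.96], [-0.34, 2.1], [-1.41, 1.46], [0.24, 2.44], [-1.37, 4.51], [0.17, 1.92], [-2.96, 2.96]. Speed limits (rad/s): [2.39, 2.39, 3.14, 3.14, 3.14, 3.14, 3.14].

INTERFACE

Orientations are given as a unit quaternion [w, x, y, z].
In Python, from station import * gives the robot as it stands.
- The arm moves only by the shell command python3 -m handwheel 'ROWS' [FORCE]. ROWS is JSON, a list of rows, each an object of numbers: "grip": the finger opening in cm, from 0 to 8.54; "tx", "ty", "tz": the shift along the tool's x, y, z in cm; "yaw": the turn about the tool's z in degrees. In form: [{"grip": .., "tx": .., "ty": .., "tz": .., "yaw": ..}, ...]. A call has 1 to 5 rows; each row shifts and turns the commanded pose from where the row before left it, along the tool's axes as they then stand; what a row does not reach is not made up. A row lasts 1/10 s, in which the tool goes at most 50 mm and 8.59 degrees, less where a joint would pass 70% of its speed; a pose out of reach is approached as far as the arm can. A call is refused whole if a number of a shift passes 5 or a number of a turn 8.59, either way. A call with a gripper value outside its range is refused whole. The fingers move at their own pace and stop on an object; FORCE is the grip in N (left out, the last holds). Time passes only in rows, so rows that do not move let the fingers close. It gives the time, the measured TCP pose, the force and the opening at its end, in the units of the state.
- get_obs(): the state, without advancing time (a new reading comes with each control period).
- read_camera(name): name is "scene" or "top"; returns a dict with "image" (384x512x3 uint8, blue, green, red), "intrinsics" (3x3 intrinsics, pixels), "D" ([k1, k2, p1, p2, k3] as OpenCV has them; the pictures are not rectified), "position" and "attitude" of the camera in the world. Camera axes: x right, y down, z forward; pixel columns grow to the right and rows downward; lengths in m; the calibration is good to about 2 mm. A picture is of the moment at which its call begins. There is no depth.
- hand_in(): hands the job in, once; it reports no verdict.
The state is a dict: "t": time; "q": joint angles; "joint_vel": joint speeds; "joint_torque": joint torques, N m; "eef_pos": TCP position; "tool_rot": TCP orientation; "contact_force": force on the tool from outside, world axes, zero at the start; "torque": the same for the moment, N m; "gripper_width": opening from 0.0 (shut) to 1.0 (fully open).
Only numpy, scipy, OpenCV 4.12 (cv2) and the standard library are available. Lean on these libraries where they do the work, as an engineer would, in place of code of your own. Each camera call takes 0.05 s, during which the arm holds its last target. There are 200 camera calls.

TASK

Fold the steel hold-down bar all the way down over the wafer chuck so that the stud comes up through the slot in its end, then pick up the hairpin spring clip and push it sideways onto the stud, between the bar and the stud's head, until it snaps fully home with its arms closed round the stud. The stud is bolted somewhere along its slot, so feel for the snap, do not push harder than about 15 N, let go of it, and leave the things standing around where they are.

Things in the scene. Friction and masses are not known exactly. Their poses are not given: they have to be found in the camera images.
- fixture: Fixed aluminium base plate 245 x 120 x 12 mm (x -127 to +118 mm) with a black round wafer chuck (100 mm across, centre x +5 mm, top 34 mm high), a grey hinge block at its +x end and an upright brass stud near its -x end. Origin on the table under its middle line, z up; +x runs from the stud to the hinge.
- slot (a point): Middle of the range in which the stud may stand: fixture x -85 mm, y 0, 40 mm high (level with the top of the lowered bar); fixture axes. The stud is bolted rigidly at y 0, up to 12 mm off this point along x either way; where is NOT reported. Its polished shank (stud_c0) is 14 mm across; its head 20 mm across, from 50 to 57 mm above the table.
- bar (a joint): Angle of the steel hold-down bar (rad): 0 = down on the chuck, top face 40 mm high, 10 mm under the stud's head; grows as raised. Hinge axis along fixture y at x +98 mm, 37.5 mm high. Bar 46 mm wide, 5 mm thick, reaching 216 mm from the axis to -x, with a slot 22 mm wide for the stud at 160 to 206 mm. Stiff hinge (about 2 N at 125 mm), stays where left, stops at 0.
- clip: Loose hairpin spring clip, 70 g: upright black grip block 24 (x) x 14 (y) x 34 mm high; at its foot, 6 mm thick, a dark steel spine 12 mm wide reaches to x +53.5 mm between two sprung arms of 6 mm wire reaching to x +87 mm, 34 mm across at the mouth. Origin: centre of the block's underside; z up; +x towards the open mouth.
- pocket (a point): Centre of the pocket for the shank: clip x +62 mm, 3 mm above the underside; clip axes. Gap between the arms: mouth 22 mm, 7.8 mm at the bulges (clip x +72 mm), 14.6 mm here. Passing the bulges takes about 4 to 12 N, then the force falls to nothing or below as the arms close in behind; 1.5 mm past the seat the spine meets the shank and the force rises steeply.
- jaw_left (a joint): Opening angle of the clip's arm on its +y side (rad), sprung to 0 = closed; about 0.06 when its bulge is on the shank.
- jaw_right (a joint): The same for the arm on the -y side.
- dishes: Bystander: stack of clear flat dishes, 90 mm across, 27 mm high, on the table. Origin centre of the underside.
- objective: Bystander: black microscope objective standing on the table, 32 mm across, 50 mm high. Origin centre of the underside.
- samplebox: Bystander: white sample box with an orange lid, 82 x 62 x 42 mm, on the table. Origin centre of the underside.
There are look-alikes about, which are no part of the job. What is meant by the clip is not blue, green or orange, and is the larger of those in its own colour.

How it is judged:
On the way, in this order (a step that is already met when the one before it is completed fails the run):
1. the hold-down bar is folded fully down (value of joint bar below 0.04 rad), for 0.2 s.
2. the clip is on the stud between bar and head, with the shank in its pocket and both arms closed (horizontal distance between pocket and stud_c0 below 0.0035 m and z of pocket in the frame of fixture between 0.038 and 0.05 m and value of joint each of jaw_left, jaw_right below 0.03 rad and value of joint bar below 0.04 rad), for 0.2 s.
At the end, for the whole second after the job is handed in: The bar is down (0.04 rad); the clip lies between bar and stud head (pocket 38 to 50 mm high), the shank in its pocket (pocket centre within 3.5 mm of the shank's axis), both arms closed (0.03 rad), at rest and released (all of step 2 and linear speed of clip below 0.02 m/s); the robot touches nothing.
It fails at once if the clip is pressed against the stud, bar or fixture with more than 25 N (contact force between clip and fixture above 25 N).
It fails at once if a bystander (dishes, objective, sample box) is moved more than 30 mm (distance of any of dishes, objective, samplebox from where it was at the start of the episode above 0.03 m).
It also fails if it takes over 58 s, if anything falls off the work surface, if the arm or the gripper's body presses on something with over 40 N, if the wrist force passes 120 N, or if a joint passes its speed limit or range.

## Working session

There is one attempt and no reset: what is moved stays moved. The work goes in short steps, Python scripts to look and compute and a shell command to move; the robot and the scene stay as the last step left them, time stands still between calls to the robot, and variables do not carry over. Pictures are saved under pics/ and viewed, about 8 in all and at most 12, crops included, and the job is handed in when it is done.

```bash
mkdir -p pics; ls; python3 - <<'E'
from station import *
import cv2
o=get_obs();print(o)
for n in("scene","top"):
    c=read_camera(n);cv2.imwrite(f"pics/{n}0.png",c["image"]);print(n,c["intrinsics"],c["D"],c["position"],c["attitude"])
E
```

```text
pics
{'t': 0.0, 'q': array([ 1.05791899,  0.4777918 ,  0.02235881,  1.55648341, -0.01153101,
        1.10931233, -0.08310737]), 'joint_vel': array([ 9.45313583e-04, -2.15004872e-05,  1.37443718e-05, -7.15354280e-04,
        2.48529431e-03, -2.11318454e-03, -7.13431475e-04]), 'joint_torque': array([-1.46627863e-03, -5.96459520e+01,  1.60769574e+00, -2.81194246e+01,
        1.25246824e-02,  9.36605124e-03, -8.05015105e-06]), 'eef_pos': array([ 0.26556462, -0.6198969 ,  0.23031816]), 'tool_rot': array([-4.62602832e-04,  8.34804578e-01, -5.50545588e-01, -8.10669122e-04]), 'contact_force': array([-0.55319453,  0.19305233,  0.23136104]), 'torque': array([-0.02880144,  0.01696896, -0.00037375]), 'gripper_width': 0.9989011104125087}
scene [[481.89919482   0.         259.80028907]
 [  0.         481.89919482 195.49393658]
 [  0.           0.           1.        ]] [0.00780671 0.         0.         0.         0.        ] [ 0.95908792 -0.71991712  0.96882978] [-0.33779816  0.9052269   0.24217575 -0.08836048]
top [[481.53925332   0.         252.7858345 ]
 [  0.         481.53925332 189.76084125]
 [  0.           0.           1.        ]] [-0.11982265  0.          0.          0.          0.        ] [ 0.40755933 -0.04012703  1.4058214 ] [-0.0293222   0.71621781 -0.69557623  0.04843523]
```

View pics/scene0.png

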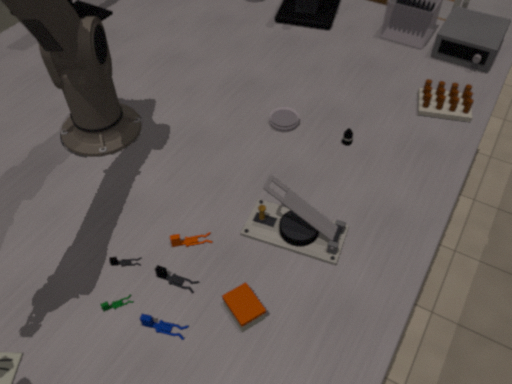

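View pics/top0.png

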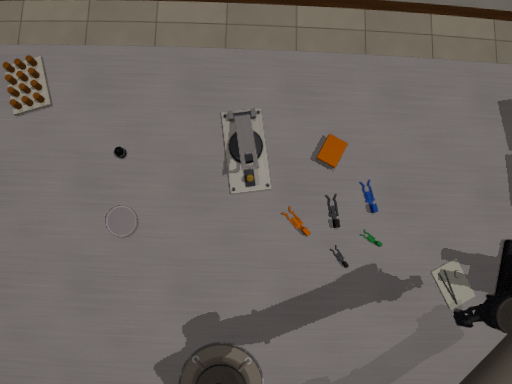

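The top view shows the fixture with its stud at about (250,178) and the plate at (221..270, 109..192). The larger black clip has its block at (336,224) and its mouth at (332,197), pointing up. The small black clip at (340,257) is the decoy. The bar is raised.

```bash
cat > h.py <<'E'
from station import *
import cv2, numpy as np
from scipy.spatial.transform import Rotation as R
def rot(q): return R.from_quat(np.roll(q,-1))
def ray(c,uv):
    p=cv2.undistortPoints(np.array(uv,float).reshape(-1,1,2),c["intrinsics"],np.array(c["D"],float)).reshape(-1,2)
    return rot(c["attitude"]).apply(np.c_[p,np.ones(len(p))])
def plane(c,uv,z):
    d=ray(c,uv); P=np.array(c["position"]); return P+d*((z-P[2])/d[:,2])[:,None]
def proj(c,X):
    Rm=rot(c["attitude"]).as_matrix().T
    return cv2.projectPoints(np.array(X,float).reshape(-1,1,3),cv2.Rodrigues(Rm)[0],-Rm@np.array(c["position"]),c["intrinsics"],np.array(c["D"],float))[0].reshape(-1,2)
def tri(cs,uvs):
    A=np.zeros((3,3));b=np.zeros(3)
    for c,uv in zip(cs,uvs):
        d=ray(c,[uv])[0];d/=np.linalg.norm(d);M=np.eye(3)-np.outer(d,d);A+=M;b+=M@c["position"]
    return np.linalg.solve(A,b)
def tool():
    o=get_obs();return o["eef_pos"],rot(o["tool_rot"]),o
E
python3 - <<'E'
from h import *
t=read_camera("top");s=read_camera("scene")
def crop(c,x,y,w,h,k): return cv2.resize(c["image"][y:y+h,x:x+w],None,fx=k,fy=k,interpolation=cv2.INTER_CUBIC)
a=crop(t,210,100,70,100,6);b=crop(t,315,185,45,50,8)
s1=crop(s,235,170,125,100,6)
m=np.zeros((600,800,3),np.uint8);m[:600,:420]=a;m[:400,420:780]=b;cv2.imwrite("pics/m1.png",m)
s2=crop(s,150,258,55,40,5);m=np.zeros((600,800,3),np.uint8);m[:600,:750]=s1;m[400:600,:275]=s2;cv2.imwrite("pics/m2.png",m)
# white plate mask
g=t["image"][95:205,205:285].astype(int)
mk=((g.min(2)>150)*255).astype(np.uint8)
print([np.percentile(g.min(2),p) for p in(5,25,50,75,90,97)])
# dark clip
r=t["image"][180:275,310:360];d=((r.max(2)<75)*255).astype(np.uint8)
n,l,st,ce=cv2.connectedComponentsWithStats(d)
for i in range(1,n):
    if st[i,4]>8:print(st[i]+[310,180,0,0,0],ce[i]+[310,180])
E
```

```text
[np.float64(45.0), np.float64(103.0), np.float64(108.0), np.float64(110.0), np.float64(125.0), np.float64(133.0)]
[325 194  15  34 228] [333.18859649 212.00438596]
[330 245  18  23 113] [339.46017699 257.61946903]
```

View pics/m1.png

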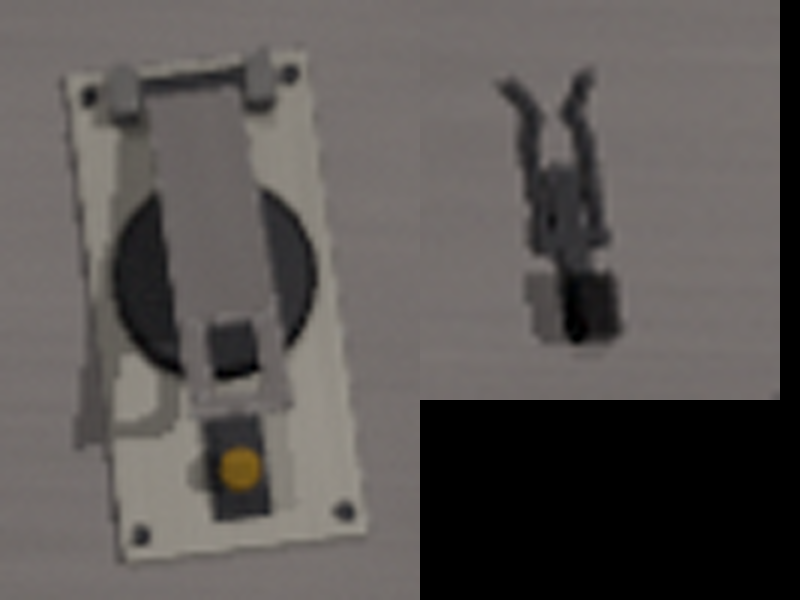

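View pics/m2.png

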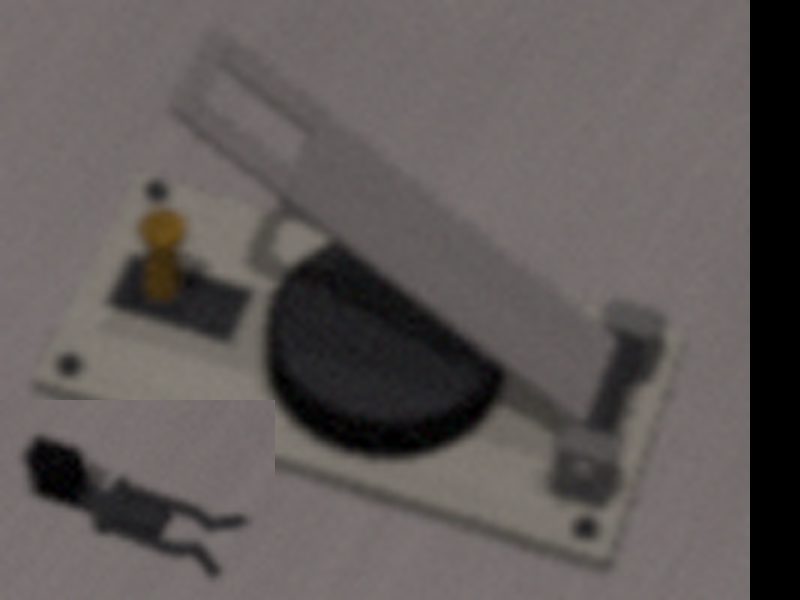

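The crops are clear. In m1 the plate corners are at (63,78), (305,52), (368,530) and (122,562), the stud head at (240,467), the clip mouth tips at (507,82) and (588,75), and the block top at about (602,307). In m2 the stud head is at (162,228).

```bash
python3 - <<'E'
from h import *
t=read_camera("top");s=read_camera("scene")
f=lambda L,x,y,k:(np.array(L,float)+.5)/k-.5+[x,y]
pc=plane(t,f([(63,78),(305,52),(368,530),(122,562)],210,100,6),.012);print(pc.round(4))
ax=(pc[0]+pc[1]-pc[2]-pc[3])/2;print("len",np.linalg.norm(ax));ax/=np.linalg.norm(ax)
yaw=np.arctan2(ax[1],ax[0]);mid=pc.mean(0);org=mid+ax*.0045;print("fix org",org,"yaw",np.degrees(yaw))
ch=plane(t,f([(216,284)],210,100,6),.034);print("chuck org",ch-ax*.005)
sh_=[f([(240,467)],210,100,6)[0],f([(162,228)],235,170,6)[0]]
print("stud top",plane(t,[sh_[0]],.057),"scene",plane(s,[sh_[1]],.057),"tri",tri([t,s],sh_))
d=plane(t,[sh_[0]],.057)[0]-org;print("stud fix x,y",d@ax,d[1]*ax[0]-d[0]*ax[1])
# bar tip: scene corners of the far end (m2) (215,32),(175,105) top: (193,403),(288,408)
e=[f([(193,403),(288,408)],210,100,6).mean(0),f([(215,32),(175,105)],235,170,6).mean(0)]
tip=tri([t,s],e);print("bar tip",tip)
g=f([(507,82),(588,75),(602,307),(530,242),(604,242)],315-52.5,185,8)
m=plane(t,g,[.006,.006,.034,.006,.006]);mm=m[:2].mean(0);print(m.round(4))
v=mm-m[2];print("clip yaw",np.degrees(np.arctan2(v[1],v[0])),"len",np.linalg.norm(v[:2]),"block",m[2])
v=mm-m[3:].mean(0);print("yaw2",np.degrees(np.arctan2(v[1],v[0])))
# second view: block top from scene (m2 inset: centre (62,460-> ~ ) 
g=f([(48,455-400),(247,520-400),(213,573-400)],150,258,5);m=plane(s,g,[.034,.006,.006]);print("scene",m)
P,Rt,o=tool();print(P,Rt.as_matrix().round(3))
E
```

```text
[[ 0.7897  0.0278  0.012 ]
 [ 0.8071 -0.0917  0.012 ]
 [ 0.5692 -0.1285  0.012 ]
 [ 0.5499 -0.0095  0.012 ]]
len 0.24175379433655736
fix org [ 0.68340168 -0.04978915  0.012     ] yaw 8.81411214871326
chuck org [[ 0.67891572 -0.05161224  0.034     ]]
stud top [[ 0.59193356 -0.06455559  0.057     ]] scene [[ 0.59217629 -0.06582791  0.057     ]] tri [ 0.59188001 -0.06474079  0.05573895]
stud fix x,y -0.09265059788231951 -0.0005764694625910501
bar tip [ 0.60482667 -0.06257552  0.15713691]
[[ 0.5544 -0.2901  0.006 ]
 [ 0.5579 -0.3202  0.006 ]
 [ 0.4713 -0.3206  0.034 ]
 [ 0.4957 -0.2993  0.006 ]
 [ 0.4965 -0.3268  0.006 ]]
clip yaw 10.296210097060548 len 0.0862302851114852 block [ 0.47132335 -0.32058791  0.034     ]
yaw2 7.489137963371002
scene [[ 0.47092612 -0.32072174  0.034     ]
 [ 0.55644115 -0.29109119  0.006     ]
 [ 0.55875613 -0.32126223  0.006     ]]
[ 0.26576571 -0.62027803  0.23096895] [[ 0.394 -0.919 -0.   ]
 [-0.919 -0.394  0.001]
 [-0.001  0.    -1.   ]]
```

Fixture yaw is about 8.8° and the stud sits at (0.592,-0.065). The clip block is at (0.471,-0.321) with yaw about 9–10°. The bar tip is 0.157 high. Next I shut the fingers, turn the tool to match the fixture and go above the bar.

```bash
python3 -m handwheel '[{"grip":0,"yaw":7.2},{"grip":0,"yaw":7.2},{"grip":0,"tx":-3.5,"ty":-3.3},{"grip":0,"tx":-3.5,"ty":-3.3},{"grip":0,"tx":-3.5,"ty":-3.3}]' 60; python3 -m handwheel '[{"grip":0,"tx":-3.5,"ty":-3.3},{"grip":0,"tx":-3.5,"ty":-3.3},{"grip":0,"tx":-3.5,"ty":-3.3},{"grip":0,"tx":-3.5,"ty":-3.3},{"grip":0,"tx":-3.5,"ty":-3.3}]'; python3 -m handwheel '[{"grip":0,"tx":-3.5,"ty":-3.3},{"grip":0,"tx":-3.5,"ty":-3.3},{"grip":0,"tx":-3.5,"ty":-3.3},{"grip":0,"tx":-3.5,"ty":-3.3},{"grip":0}]'
cat > st.py <<'E'
import sys
from h import *
P,Rt,o=tool();M=Rt.as_matrix()
print("t",round(o["t"],2),"P",P.round(4),"xang",np.degrees(np.arctan2(M[1,0],M[0,0])).round(2),"z",M[:,2].round(4),"F",np.array(o["contact_force"]).round(2),"w",round(o["gripper_width"]*8.54,2))
if len(sys.argv)>1:
    T=np.array([float(a) for a in sys.argv[1:4]]);print("to target tool cm",(M.T@(T-P)*100).round(2))
E
python3 st.py 0.652 -0.055 0.13
```

```text
t 0.3 P [ 0.2658 -0.6203  0.231 ] xang -66.81 z [-3.e-04  5.e-04 -1.e+00] F [ 0.22 -0.3   0.63] w 8.52
to target tool cm [-36.74 -57.77  10.12]invalid input
invalid input
invalid input
```

```bash
python3 -m handwheel '[{"grip":0,"tx":0,"ty":0,"tz":0,"yaw":7.2},{"grip":0,"tx":0,"ty":0,"tz":0,"yaw":7.2},{"grip":0,"tx":-3.5,"ty":-3.3,"tz":0,"yaw":0},{"grip":0,"tx":-3.5,"ty":-3.3,"tz":0,"yaw":0},{"grip":0,"tx":-3.5,"ty":-3.3,"tz":0,"yaw":0}]' 60; python3 st.py 0.652 -0.055 0.13
```

```text
t: 0.8
eef_pos: [0.3483, -0.5002, 0.2312]
tool_rot: [-0.0, 0.759, -0.651, 0.0]
contact_force: [0.5, -0.5, 0.2]
gripper_width: 0.145
t 0.8 P [ 0.3483 -0.5002  0.2312] xang -81.26 z [ 1.e-04 -0.e+00 -1.e+00] F [ 0.54 -0.49  0.15] w 1.24
to target tool cm [-39.39 -36.79  10.12]
```

```bash
python3 -m handwheel '[{"grip":0,"tx":-3.5,"ty":-3.3,"tz":0,"yaw":0},{"grip":0,"tx":-3.5,"ty":-3.3,"tz":0,"yaw":0},{"grip":0,"tx":-3.5,"ty":-3.3,"tz":0,"yaw":0},{"grip":0,"tx":-3.5,"ty":-3.3,"tz":0,"yaw":0},{"grip":0,"tx":-3.5,"ty":-3.3,"tz":0,"yaw":0}]'; python3 -m handwheel '[{"grip":0,"tx":-3.5,"ty":-3.3,"tz":0,"yaw":0},{"grip":0,"tx":-3.5,"ty":-3.3,"tz":0,"yaw":0},{"grip":0,"tx":-3.5,"ty":-3.3,"tz":0,"yaw":0},{"grip":0,"tx":-3.5,"ty":-3.3,"tz":0,"yaw":0},{"grip":0,"tx":-3.5,"ty":-3.3,"tz":0,"yaw":0}]'; python3 -m handwheel '[{"grip":0,"tx":-3.5,"ty":-3.3,"tz":0,"yaw":0},{"grip":0,"tx":0,"ty":0,"tz":0,"yaw":0}]'; python3 st.py 0.652 -0.055 0.13
```

```text
t: 1.3
eef_pos: [0.4848, -0.3017, 0.2316]
tool_rot: [-0.0, 0.759, -0.651, 0.0]
contact_force: [1.1, -1.6, 0.1]
gripper_width: 0.004
t: 1.8
eef_pos: [0.6211, -0.1036, 0.2315]
tool_rot: [-0.0, 0.759, -0.651, 0.0]
contact_force: [0.4, -0.7, 0.5]
gripper_width: 0.005
t: 2.0
eef_pos: [0.6504, -0.056, 0.2311]
tool_rot: [-0.003, 0.763, -0.647, -0.001]
contact_force: [-0.1, 0.9, -0.7]
gripper_width: 0.001
t 2.0 P [ 0.6504 -0.056   0.2311] xang -80.58 z [ 0.0019  0.0052 -1.    ] F [-0.15  0.91 -0.75] w 0.01
to target tool cm [-0.03 -0.15 10.11]
```

```bash
python3 -m handwheel '[{"grip":0,"tx":0,"ty":0,"tz":4,"yaw":0},{"grip":0,"tx":0,"ty":0,"tz":4,"yaw":0},{"grip":0,"tx":0,"ty":0,"tz":2,"yaw":0},{"grip":0,"tx":0,"ty":0,"tz":1.5,"yaw":0},{"grip":0,"tx":0,"ty":0,"tz":1.5,"yaw":0}]';python3 -m handwheel '[{"grip":0,"tx":0,"ty":0,"tz":1.5,"yaw":0},{"grip":0,"tx":0,"ty":0,"tz":1.5,"yaw":0},{"grip":0,"tx":0,"ty":0,"tz":1.2,"yaw":0},{"grip":0,"tx":0,"ty":0,"tz":0.8,"yaw":0},{"grip":0,"tx":0,"ty":0,"tz":0.5,"yaw":0}]';python3 -m handwheel '[{"grip":0,"tx":0,"ty":0,"tz":0.2,"yaw":0},{"grip":0,"tx":0,"ty":0,"tz":0,"yaw":0}]'; python3 st.py 0.652 -0.055 0.04
```

```text
t: 2.5
eef_pos: [0.648, -0.0658, 0.101]
tool_rot: [-0.0, 0.759, -0.651, 0.0]
contact_force: [0.1, -0.7, 1.0]
gripper_width: -0.004
t: 3.0
eef_pos: [0.6472, -0.0657, 0.0454]
tool_rot: [0.0, 0.759, -0.651, -0.0]
contact_force: [0.5, -0.3, 1.1]
gripper_width: 0.002
t: 3.2
eef_pos: [0.6477, -0.0656, 0.0443]
tool_rot: [-0.0, 0.759, -0.651, 0.0]
contact_force: [0.4, -0.5, -0.7]
gripper_width: 0.001
t 3.2 P [ 0.6477 -0.0656  0.0443] xang -81.21 z [ 3.e-04  1.e-04 -1.e+00] F [ 0.39 -0.51 -0.68] w 0.01
to target tool cm [-0.98 -0.58  0.43]
```

```bash
python3 -m handwheel '[{"grip":0,"tx":0,"ty":0,"tz":0.2,"yaw":0},{"grip":0,"tx":0,"ty":0,"tz":0.1,"yaw":0},{"grip":0,"tx":0,"ty":0,"tz":0,"yaw":0}]';python3 -m handwheel '[{"grip":0,"tx":0,"ty":0,"tz":0.1,"yaw":0},{"grip":0,"tx":0,"ty":0,"tz":0.1,"yaw":0},{"grip":0,"tx":0,"ty":0,"tz":0,"yaw":0}]'; python3 - <<'E'
from h import *
s=read_camera("scene");cv2.imwrite("pics/s1.png",cv2.resize(s["image"][170:300,150:360],None,fx=3.8,fy=3.8,interpolation=cv2.INTER_CUBIC))
E
```

```text
t: 3.5
eef_pos: [0.6479, -0.0656, 0.0416]
tool_rot: [-0.0, 0.759, -0.651, 0.0]
contact_force: [-0.3, 0.2, -0.3]
gripper_width: -0.005
t: 3.8
eef_pos: [0.6479, -0.0656, 0.0401]
tool_rot: [-0.0, 0.759, -0.651, 0.0]
contact_force: [-0.5, -0.2, 6.0]
gripper_width: 0.0
```

View pics/s1.png

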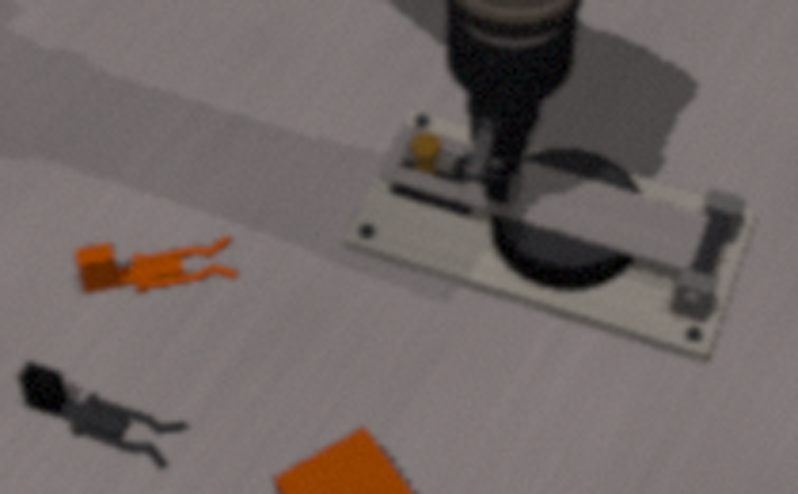

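The bar is down: there were 6 N at z=0.040, and the picture shows the stud through the slot at about (425,150). Now I lift and go to the clip.

```bash
python3 -m handwheel '[{"grip":0,"tx":0,"ty":0,"tz":-4,"yaw":0},{"grip":0,"tx":0,"ty":0,"tz":-5,"yaw":0},{"grip":5,"tx":3.2,"ty":3.05,"tz":-1,"yaw":0},{"grip":5,"tx":3.2,"ty":3.05,"tz":0,"yaw":0},{"grip":5,"tx":3.2,"ty":3.05,"tz":0,"yaw":0}]';python3 -m handwheel '[{"grip":5,"tx":3.2,"ty":3.05,"tz":0,"yaw":0},{"grip":5,"tx":3.2,"ty":3.05,"tz":0,"yaw":0},{"grip":5,"tx":3.2,"ty":3.05,"tz":0,"yaw":0},{"grip":5,"tx":2.2,"ty":2.1,"tz":0,"yaw":0},{"grip":5,"tx":0,"ty":0,"tz":0,"yaw":0}]';python3 -m handwheel '[{"grip":5,"tx":0,"ty":0,"tz":4,"yaw":0},{"grip":5,"tx":0,"ty":0,"tz":0,"yaw":0},{"grip":5,"tx":0,"ty":0,"tz":0,"yaw":0}]';python3 st.py 0.471 -0.3205 0.007; python3 - <<'E'
from h import *
s=read_camera("top");cv2.imwrite("pics/s2.png",cv2.resize(s["image"][100:260,210:380],None,fx=3.7,fy=3.7,interpolation=cv2.INTER_CUBIC))
E
```

```text
t: 4.35
eef_pos: [0.571, -0.1756, 0.14]
tool_rot: [-0.0, 0.759, -0.651, 0.001]
contact_force: [0.3, -0.2, -0.2]
gripper_width: 0.508
t: 4.85
eef_pos: [0.4745, -0.3134, 0.1391]
tool_rot: [0.002, 0.756, -0.654, -0.0]
contact_force: [0.1, 0.2, -0.4]
gripper_width: 0.585
t: 5.15
eef_pos: [0.4784, -0.3071, 0.099]
tool_rot: [0.0, 0.76, -0.65, -0.001]
contact_force: [0.0, 0.7, 0.7]
gripper_width: 0.589
t 5.15 P [ 0.4784 -0.3071  0.099 ] xang -81.14 z [-0.002   0.0015 -1.    ] F [0.01 0.7  0.66] w 5.03
to target tool cm [1.22 0.92 9.2 ]
```

View pics/s2.png

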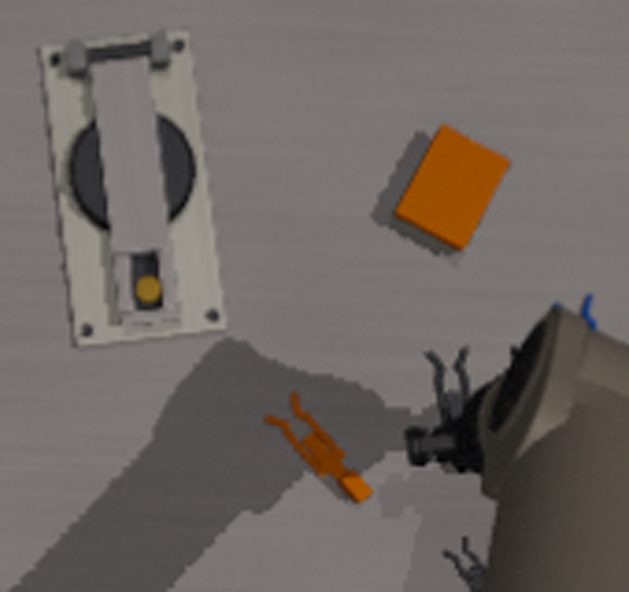

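The bar stays down with the stud head in its slot at about (148,290), and the gripper is over the clip. I correct the offset and descend.

```bash
python3 -m handwheel '[{"grip":5,"tx":1.2,"ty":0.9,"tz":2,"yaw":0},{"grip":5,"tx":0,"ty":0,"tz":2.5,"yaw":0},{"grip":5,"tx":0,"ty":0,"tz":0,"yaw":0},{"grip":5,"tx":0,"ty":0,"tz":0,"yaw":0}]';python3 st.py 0.471 -0.3205 0.007
```

```text
t: 5.6
eef_pos: [0.4725, -0.3212, 0.0555]
tool_rot: [-0.0, 0.76, -0.651, 0.0]
contact_force: [-0.5, -0.7, -0.5]
gripper_width: 0.589
t 5.6 P [ 0.4725 -0.3212  0.0555] xang -81.16 z [ 8.e-04 -1.e-04 -1.e+00] F [-0.5  -0.7  -0.49] w 5.03
to target tool cm [-0.09  0.14  4.85]
```

```bash
python3 -m handwheel '[{"grip":5,"tx":0,"ty":0.1,"tz":2.5,"yaw":0},{"grip":5,"tx":0,"ty":0,"tz":2,"yaw":0},{"grip":5,"tx":0,"ty":0,"tz":0.3,"yaw":0},{"grip":5,"tx":0,"ty":0,"tz":0,"yaw":0}]';python3 -m handwheel '[{"grip":0.8,"tx":0,"ty":0,"tz":0,"yaw":0},{"grip":0.8,"tx":0,"ty":0,"tz":0,"yaw":0},{"grip":0.8,"tx":0,"ty":0,"tz":0,"yaw":0},{"grip":0.8,"tx":0,"ty":0,"tz":0,"yaw":0},{"grip":0.8,"tx":0,"ty":0,"tz":0,"yaw":0}]' 60;python3 st.py 0.471 -0.3205 0.007
```

```text
t: 6.0
eef_pos: [0.4714, -0.3216, 0.0074]
tool_rot: [-0.0, 0.759, -0.651, 0.0]
contact_force: [0.4, 0.1, 0.2]
gripper_width: 0.583
t: 6.5
eef_pos: [0.4715, -0.3221, 0.0076]
tool_rot: [-0.0, 0.759, -0.651, 0.001]
contact_force: [-0.2, 0.7, 7.4]
gripper_width: 0.153
t 6.5 P [ 0.4715 -0.3221  0.0076] xang -81.21 z [ 0.0018 -0.001  -1.    ] F [-0.22  0.68  7.37] w 1.31
to target tool cm [-0.17  0.02  0.06]
```

Gripped at 1.31 cm opening. I lift and go to a point short of the stud, out along the fixture's -x.

```bash
python3 -m handwheel '[{"grip":0.8,"tx":0,"ty":0,"tz":-1,"yaw":0},{"grip":0.8,"tx":0,"ty":0,"tz":-4,"yaw":0},{"grip":0.8,"tx":0,"ty":0,"tz":-4,"yaw":0},{"grip":0.8,"tx":-4,"ty":-0.9,"tz":-1,"yaw":0},{"grip":0.8,"tx":-4,"ty":-0.9,"tz":0,"yaw":0}]';python3 -m handwheel '[{"grip":0.8,"tx":-4,"ty":-0.9,"tz":0,"yaw":0},{"grip":0.8,"tx":-4,"ty":-0.9,"tz":0,"yaw":0},{"grip":0.8,"tx":-4,"ty":-0.9,"tz":0,"yaw":0},{"grip":0.8,"tx":-3,"ty":-0.6,"tz":0,"yaw":0},{"grip":0.8,"tx":0,"ty":0,"tz":0,"yaw":0}]';python3 -m handwheel '[{"grip":0.8,"tx":0,"ty":0,"tz":0,"yaw":0},{"grip":0.8,"tx":0,"ty":0,"tz":0,"yaw":0}]';python3 st.py 0.4863 -0.0814 0.051; python3 - <<'E'
from h import *
s=read_camera("top");print(s["image"].shape);cv2.imwrite("pics/t3.png",cv2.resize(s["image"][150:250,200:300],None,fx=6,fy=6,interpolation=cv2.INTER_CUBIC))
E
```

```text
t: 7.0
eef_pos: [0.4776, -0.2409, 0.1095]
tool_rot: [-0.001, 0.758, -0.652, 0.003]
contact_force: [1.3, 0.6, -1.6]
gripper_width: 0.152
t: 7.5
eef_pos: [0.4862, -0.0814, 0.1071]
tool_rot: [-0.001, 0.762, -0.648, -0.0]
contact_force: [0.1, -0.4, -0.9]
gripper_width: 0.155
t: 7.7
eef_pos: [0.4857, -0.0879, 0.1066]
tool_rot: [0.0, 0.759, -0.651, 0.0]
contact_force: [-0.6, -0.1, -0.7]
gripper_width: 0.149
t 7.7 P [ 0.4857 -0.0879  0.1066] xang -81.31 z [ 2.e-04 -7.e-04 -1.e+00] F [-0.58 -0.11 -0.67] w 1.27
to target tool cm [-0.64 -0.16  5.56]
(384, 512, 3)
```

View pics/t3.png

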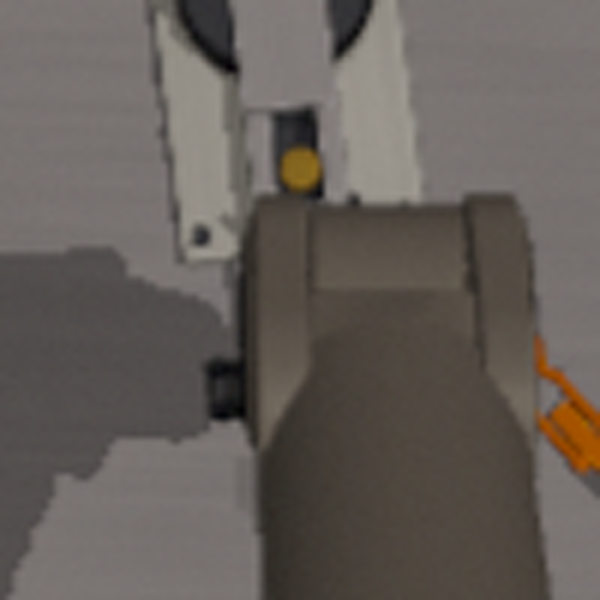

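The top view is blocked by the arm, so I lower the clip and check in the scene view.

```bash
python3 -m handwheel '[{"grip":0.8,"tx":-0.6,"ty":0,"tz":2,"yaw":0},{"grip":0.8,"tx":0,"ty":0,"tz":2,"yaw":0},{"grip":0.8,"tx":0,"ty":0,"tz":1.5,"yaw":0},{"grip":0.8,"tx":0,"ty":0,"tz":0,"yaw":0},{"grip":0.8,"tx":0,"ty":0,"tz":0,"yaw":0}]';python3 st.py 0.4863 -0.0814 0.0495; python3 - <<'E'
from h import *
s=read_camera("scene");cv2.imwrite("pics/s3.png",cv2.resize(s["image"][185:255,205:305],None,fx=8,fy=8,interpolation=cv2.INTER_CUBIC))
E
```

```text
t: 8.25
eef_pos: [0.4848, -0.0816, 0.0515]
tool_rot: [0.0, 0.759, -0.651, -0.0]
contact_force: [0.1, 0.4, -1.1]
gripper_width: 0.149
t 8.25 P [ 0.4848 -0.0816  0.0515] xang -81.3 z [-5.e-04 -3.e-04 -1.e+00] F [ 0.08  0.43 -1.09] w 1.27
to target tool cm [ 0.   -0.15  0.2 ]
```

View pics/s3.png

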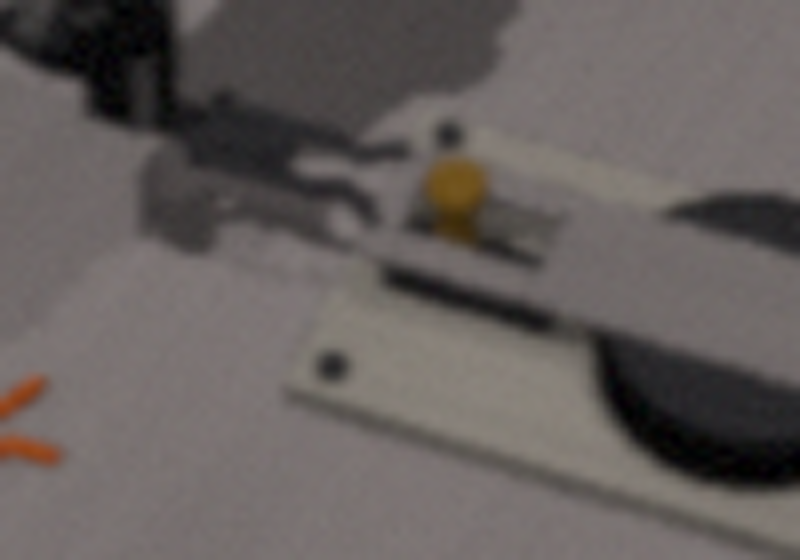

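The clip faces the stud: tips at (405,150) and (373,220), head top at (457,183). I measure the relative offset.

```bash
python3 - <<'E'
from h import *
s=read_camera("scene")
f=lambda L:(np.array(L,float)+.5)/8-.5+[205,185]
tips=plane(s,f([(405,150),(373,220)]),.047);st=plane(s,f([(457,183)]),.057)[0]
bul=plane(s,f([(347,155),(318,187)]),.047)
P,Rt,o=tool();M=Rt.as_matrix()
for n,X in(("tips",tips.mean(0)),("tip1",tips[0]),("tip2",tips[1]),("stud",st),("bulge mid",bul.mean(0))):
    d=M.T@(X-P)*100;print(n,X.round(4),"tool cm rel TCP",d.round(2))
E
```

```text
tips [ 0.5703 -0.0692  0.047 ] tool cm rel TCP [ 0.1  -8.56  0.52]
tip1 [ 0.5675 -0.0547  0.047 ] tool cm rel TCP [-1.38 -8.5   0.52]
tip2 [ 0.5731 -0.0838  0.047 ] tool cm rel TCP [ 1.58 -8.62  0.52]
stud [ 0.5922 -0.0653  0.057 ] tool cm rel TCP [  0.04 -10.78  -0.48]
bulge mid [ 0.5523 -0.0733  0.047 ] tool cm rel TCP [ 0.22 -6.72  0.52]
```

```bash
python3 -m handwheel '[{"grip":0.8,"tx":0,"ty":0,"tz":0.2,"yaw":0},{"grip":0.8,"tx":0,"ty":-0.8,"tz":0,"yaw":0},{"grip":0.8,"tx":0,"ty":-0.8,"tz":0,"yaw":0},{"grip":0.8,"tx":0,"ty":-0.5,"tz":0,"yaw":0},{"grip":0.8,"tx":0,"ty":0,"tz":0,"yaw":0}]' 80;python3 st.py 0.592 -0.065 0.0495;python3 -m handwheel '[{"grip":0.8,"tx":0,"ty":-0.3,"tz":0,"yaw":0},{"grip":0.8,"tx":0,"ty":-0.2,"tz":0,"yaw":0},{"grip":0.8,"tx":0,"ty":0,"tz":0,"yaw":0}]';python3 st.py 0.592 -0.065 0.0495
```

```text
t: 8.85
eef_pos: [0.5071, -0.077, 0.0495]
tool_rot: [-0.0, 0.759, -0.651, 0.0]
contact_force: [0.0, 1.0, -0.8]
gripper_width: 0.148
t 8.85 P [ 0.5071 -0.077   0.0495] xang -81.17 z [ 1.3e-03  2.0e-04 -1.0e+00] F [ 0.03  0.98 -0.81] w 1.26
to target tool cm [ 0.11 -8.58  0.01]
t: 9.15
eef_pos: [0.5108, -0.0767, 0.0493]
tool_rot: [0.0, 0.759, -0.651, 0.0]
contact_force: [-0.8, 0.5, 0.1]
gripper_width: 0.151
t 9.15 P [ 0.5108 -0.0767  0.0493] xang -81.21 z [ 1.e-04 -1.e-04 -1.e+00] F [-0.78  0.5   0.09] w 1.29
to target tool cm [ 0.08 -8.21 -0.02]
```

```bash
python3 -m handwheel '[{"grip":0.8,"tx":0,"ty":-0.3,"tz":0,"yaw":0},{"grip":0.8,"tx":0,"ty":0,"tz":0,"yaw":0}]'|sed -n 2p\;4p;python3 -m handwheel '[{"grip":0.8,"tx":0,"ty":-0.2,"tz":0,"yaw":0},{"grip":0.8,"tx":0,"ty":0,"tz":0,"yaw":0}]'|sed -n 2p\;4p;python3 -m handwheel '[{"grip":0.8,"tx":0,"ty":-0.2,"tz":0,"yaw":0},{"grip":0.8,"tx":0,"ty":0,"tz":0,"yaw":0}]'|sed -n 2p\;4p; python3 st.py .592 -.065 .0495
```

```text
eef_pos: [0.5128, -0.0764, 0.049]
contact_force: [-1.3, -1.0, -0.3]
eef_pos: [0.514, -0.0762, 0.0487]
contact_force: [-4.9, -1.6, -1.8]
eef_pos: [0.5163, -0.0758, 0.0488]
contact_force: [-5.0, -1.4, -0.6]
t 9.75 P [ 0.5163 -0.0758  0.0488] xang -81.22 z [-2.4e-03 -2.0e-04 -1.0e+00] F [-4.98 -1.4  -0.56] w 1.24
to target tool cm [ 0.09 -7.64 -0.09]
```

```bash
for i in 1; do python3 -m handwheel '[{"grip":0.8,"tx":0,"ty":-0.15,"tz":-0.03,"yaw":0},{"grip":0.8,"tx":0,"ty":0,"tz":0,"yaw":0}]'|sed -n 2p\;4p;python3 -m handwheel '[{"grip":0.8,"tx":0,"ty":-0.15,"tz":0,"yaw":0},{"grip":0.8,"tx":0,"ty":0,"tz":0,"yaw":0}]'|sed -n 2p\;4p;python3 -m handwheel '[{"grip":0.8,"tx":0,"ty":-0.15,"tz":0,"yaw":0},{"grip":0.8,"tx":0,"ty":0,"tz":0,"yaw":0}]'|sed -n 2p\;4p;done; python3 st.py .592 -.065 .0495
```

```text
eef_pos: [0.5193, -0.0754, 0.0497]
contact_force: [-2.0, -1.0, -1.0]
eef_pos: [0.5217, -0.075, 0.0499]
contact_force: [0.5, -1.0, -1.7]
eef_pos: [0.5237, -0.0746, 0.0501]
contact_force: [2.0, -0.1, -2.2]
t 10.35 P [ 0.5237 -0.0746  0.0501] xang -81.19 z [ 3.2e-03  3.0e-04 -1.0e+00] F [ 2.02 -0.09 -2.2 ] w 1.28
to target tool cm [ 0.09 -6.9   0.08]
```

Past the bulges: the force has reversed. I continue to the seat.

```bash
python3 -m handwheel '[{"grip":0.8,"tx":0,"ty":-0.15,"tz":0.07,"yaw":0},{"grip":0.8,"tx":0,"ty":0,"tz":0,"yaw":0}]'|sed -n 2p\;4p;python3 -m handwheel '[{"grip":0.8,"tx":0,"ty":-0.15,"tz":0,"yaw":0},{"grip":0.8,"tx":0,"ty":0,"tz":0,"yaw":0}]'|sed -n 2p\;4p;python3 -m handwheel '[{"grip":0.8,"tx":0,"ty":-0.1,"tz":0,"yaw":0},{"grip":0.8,"tx":0,"ty":0,"tz":0,"yaw":0}]'|sed -n 2p\;4p; python3 st.py .592 -.065 .0495
```

```text
eef_pos: [0.5252, -0.0744, 0.0493]
contact_force: [4.1, -0.1, -3.1]
eef_pos: [0.5258, -0.0743, 0.0491]
contact_force: [3.4, -0.9, -1.8]
eef_pos: [0.5261, -0.0743, 0.0489]
contact_force: [2.4, -0.7, -1.2]
t 10.95 P [ 0.5261 -0.0743  0.0489] xang -81.2 z [ 2.e-04 -0.e+00 -1.e+00] F [ 2.45 -0.67 -1.21] w 1.27
to target tool cm [ 0.09 -6.66 -0.06]
```

```bash
python3 -m handwheel '[{"grip":0.8,"tx":0,"ty":-0.1,"tz":0,"yaw":0},{"grip":0.8,"tx":0,"ty":0,"tz":0,"yaw":0}]'|sed -n 2p\;4p;python3 -m handwheel '[{"grip":0.8,"tx":0,"ty":-0.1,"tz":0,"yaw":0},{"grip":0.8,"tx":0,"ty":0,"tz":0,"yaw":0}]'|sed -n 2p\;4p;python3 -m handwheel '[{"grip":0.8,"tx":0,"ty":-0.1,"tz":0,"yaw":0},{"grip":0.8,"tx":0,"ty":0,"tz":0,"yaw":0}]'|sed -n 2p\;4p; python3 st.py .592 -.065 .0495
```

```text
eef_pos: [0.5267, -0.0742, 0.0488]
contact_force: [1.7, -0.2, -2.3]
eef_pos: [0.5277, -0.074, 0.0488]
contact_force: [1.2, -0.5, -0.9]
eef_pos: [0.5288, -0.0739, 0.0489]
contact_force: [1.1, -0.8, -1.5]
t 11.55 P [ 0.5288 -0.0739  0.0489] xang -81.21 z [-2.e-04 -1.e-04 -1.e+00] F [ 1.15 -0.85 -1.51] w 1.24
to target tool cm [ 0.09 -6.38 -0.07]
```

```bash
python3 -m handwheel '[{"grip":0.8,"tx":0,"ty":-0.1,"tz":0,"yaw":0},{"grip":0.8,"tx":0,"ty":0,"tz":0,"yaw":0}]'|sed -n 2p\;4p;python3 -m handwheel '[{"grip":0.8,"tx":0,"ty":-0.1,"tz":0,"yaw":0},{"grip":0.8,"tx":0,"ty":0,"tz":0,"yaw":0}]'|sed -n 2p\;4p; python3 st.py .592 -.065 .0495
```

```text
eef_pos: [0.5298, -0.0735, 0.0488]
contact_force: [-0.2, -0.6, -0.5]
eef_pos: [0.5309, -0.0734, 0.0489]
contact_force: [0.0, -0.1, -0.3]
t 11.95 P [ 0.5309 -0.0734  0.0489] xang -81.2 z [ 0.e+00  1.e-04 -1.e+00] F [ 0.03 -0.15 -0.28] w 1.27
to target tool cm [ 0.11 -6.16 -0.06]
```

```bash
python3 -m handwheel '[{"grip":0.8,"tx":0,"ty":-0.1,"tz":0,"yaw":0},{"grip":0.8,"tx":0,"ty":0,"tz":0,"yaw":0}]'|sed -n 2p\;4p;python3 -m handwheel '[{"grip":0.8,"tx":0,"ty":-0.07,"tz":0,"yaw":0},{"grip":0.8,"tx":0,"ty":0,"tz":0,"yaw":0}]'|sed -n 2p\;4p; python3 st.py .592 -.065 .0495
```

```text
eef_pos: [0.5312, -0.0734, 0.0487]
contact_force: [-1.9, -0.3, -0.4]
eef_pos: [0.5313, -0.0734, 0.0485]
contact_force: [-5.0, 0.0, 0.7]
t 12.35 P [ 0.5313 -0.0734  0.0485] xang -81.21 z [-2.4e-03 -2.0e-04 -1.0e+00] F [-5.05  0.01  0.72] w 1.25
to target tool cm [ 0.1  -6.12 -0.11]
```

The spine meets the shank at x≈0.531 with 5 N. I back off about 1.5 mm, lower slightly and release.

```bash
python3 -m handwheel '[{"grip":0.8,"tx":0,"ty":0.25,"tz":0,"yaw":0},{"grip":0.8,"tx":0,"ty":0,"tz":0.05,"yaw":0},{"grip":0.8,"tx":0,"ty":0,"tz":0,"yaw":0}]'|sed -n 2p\;4p;python3 -m handwheel '[{"grip":0.8,"tx":0,"ty":0,"tz":0.05,"yaw":0},{"grip":0.8,"tx":0,"ty":0,"tz":0,"yaw":0}]'|sed -n 2p\;4p; python3 st.py .592 -.065 .0495
```

```text
eef_pos: [0.5309, -0.0735, 0.0487]
contact_force: [0.2, -0.6, -1.0]
eef_pos: [0.5304, -0.0736, 0.048]
contact_force: [-0.7, 0.0, -1.4]
t 12.85 P [ 0.5304 -0.0736  0.048 ] xang -81.2 z [ 6.e-04  0.e+00 -1.e+00] F [-0.68  0.03 -1.44] w 1.27
to target tool cm [ 0.1  -6.21 -0.15]
```

```bash
python3 -m handwheel '[{"grip":2,"tx":0,"ty":0,"tz":0,"yaw":0},{"grip":3,"tx":0,"ty":0,"tz":0,"yaw":0},{"grip":4,"tx":0,"ty":0,"tz":0,"yaw":0},{"grip":4,"tx":0,"ty":0,"tz":0,"yaw":0}]'|sed -n 2,5p;python3 -m handwheel '[{"grip":4,"tx":0,"ty":0,"tz":-1,"yaw":0},{"grip":4,"tx":0,"ty":0,"tz":-3,"yaw":0},{"grip":4,"tx":0,"ty":0,"tz":-4,"yaw":0},{"grip":4,"tx":0,"ty":0,"tz":-4,"yaw":0},{"grip":4,"tx":0,"ty":0,"tz":0,"yaw":0}]'|sed -n 2,5p
python3 -m handwheel '[{"grip":4,"tx":4,"ty":0,"tz":0,"yaw":0},{"grip":4,"tx":4,"ty":0,"tz":0,"yaw":0},{"grip":4,"tx":4,"ty":0,"tz":0,"yaw":0},{"grip":4,"tx":4,"ty":0,"tz":0,"yaw":0},{"grip":4,"tx":4,"ty":0,"tz":0,"yaw":0}]'|sed -n 2,5p
python3 -m handwheel '[{"grip":4,"tx":0,"ty":0,"tz":0,"yaw":0},{"grip":4,"tx":0,"ty":0,"tz":0,"yaw":0}]'|sed -n 2,5p
python3 - <<'E'
from h import *
s=read_camera("scene");t=read_camera("top")
a=cv2.resize(s["image"][180:255,210:310],None,fx=5,fy=5,interpolation=cv2.INTER_CUBIC)
b=cv2.resize(t["image"][150:222,222:280],None,fx=5,fy=5,interpolation=cv2.INTER_CUBIC)
m=np.zeros((375,800,3),np.uint8);m[:,:500]=a;m[:360,505:795]=b;cv2.imwrite("pics/f.png",np.clip(m*1.4,0,255).astype(np.uint8))
E
```

```text
eef_pos: [0.5301, -0.0737, 0.0479]
tool_rot: [-0.0, 0.759, -0.651, 0.0]
contact_force: [0.1, 0.5, -0.7]
gripper_width: 0.468
eef_pos: [0.5338, -0.0738, 0.1741]
tool_rot: [-0.003, 0.759, -0.651, 0.004]
contact_force: [1.4, -0.7, -0.5]
gripper_width: 0.466
eef_pos: [0.5605, -0.2728, 0.1681]
tool_rot: [-0.0, 0.759, -0.651, 0.0]
contact_force: [-0.2, -0.4, 0.2]
gripper_width: 0.468
eef_pos: [0.5601, -0.2723, 0.1676]
tool_rot: [0.0, 0.758, -0.652, -0.0]
contact_force: [-0.3, 0.5, 0.5]
gripper_width: 0.467
```

View pics/f.png

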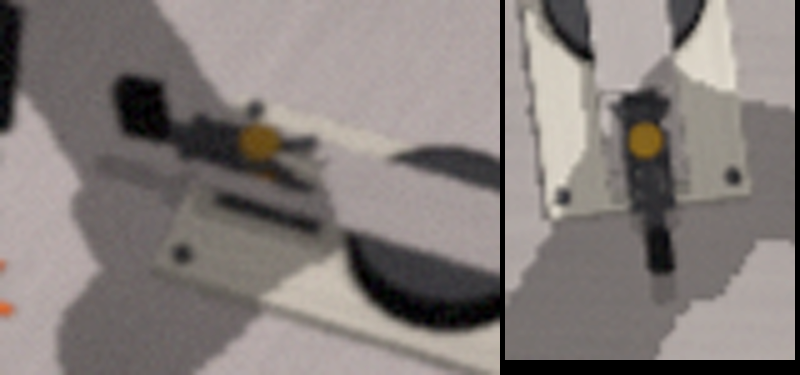

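The picture shows the clip round the stud under the head, with its block at about (658,248) in the right panel and the arms past the shank. One numeric check of the block-to-stud distance and the block's height.

```bash
python3 - <<'E'
from h import *
s=read_camera("scene");t=read_camera("top")
ft=lambda L:(np.array(L,float)-[505,0]+.5)/5-.5+[222,150]
fs=lambda L:(np.array(L,float)+.5)/5-.5+[210,180]
st=plane(t,ft([(645,140)]),.057)[0];bl=plane(t,ft([(658,248)]),.074)[0]
print("stud",st.round(4),"block",bl.round(4),"dist",np.linalg.norm((st-bl)[:2]).round(4),"ang",np.degrees(np.arctan2(*(st-bl)[1::-1])))
print("tri block top",tri([t,s],[ft([(658,248)])[0],fs([(143,88)])[0]]).round(4),"tri stud",tri([t,s],[ft([(645,140)])[0],fs([(260,140)])[0]]).round(4))
g=t["image"];
def blob(r):
    y0,y1,x0,x1=r;d=((g[y0:y1,x0:x1].max(2)<38)*255).astype(np.uint8);n,l,S,C=cv2.connectedComponentsWithStats(d)
    return [(S[i],C[i]+[x0,y0]) for i in range(1,n) if S[i,4]>8]
print(blob((185,210,240,262)))
E
python3 st.py
```

```text
stud [ 0.5914 -0.0646  0.057 ] block [ 0.5288 -0.0732  0.074 ] dist 0.0632 ang 7.850056485812787
tri block top [ 0.5296 -0.0733  0.067 ] tri stud [ 0.5916 -0.0647  0.0554]
[(array([10,  3,  6, 17, 59], dtype=int32), array([252.40677966, 196.88135593]))]
t 14.65 P [ 0.5608 -0.2695  0.168 ] xang -81.07 z [ 0.e+00  7.e-04 -1.e+00] F [ 0.31  0.37 -0.4 ] w 3.96
```

```bash
python3 -c "
from station import *
print(hand_in())"
```

```text
the job is handed in; nothing more can be done
None
```

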